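Free the ratchet pawl and lower the module lift

TASK

The gold amplifier module on the test bench is held up on a ratchet lift. Take the yellow-handled rod, flick it up under the orange pawl's tail so that the pawl swings well clear of the rack (use the rod, never the gripper, on the pawl), then push the lift fully down by its red cap. Finish with the rod put down flat on the bench.

Things in the scene. Friction and masses are not known exactly. Their poses are not given: they have to be found in the camera images.
- rod: Loose pry rod, 205 mm long, 40 to 85 g: yellow handle 80 mm long, 18 x 18 mm in section, then a straight white shaft 8 mm thick, 125 mm long. Origin: centre of the handle's underside. Its x runs along the rod to the shaft's tip at x = +165 mm; shaft axis 9 mm above the underside. It lies flat on the bench; a red-handled screwdriver and a wooden brush lie near it, in any order.
- pawl_tail (a point): Point under the orange pawl's tail at which to lift it, about 183 mm above the bench. The tail, a level bar 18 mm wide, 8 mm thick, sticks out of the column along the stand's -y: point 75 mm from the pivot, 32 mm short of its free end, 44 mm outside the hook leg. A level rod along this point's x crosses it squarely. Free space below, down to the bench, and beyond the end. Column top: 200 mm up.
- pawl (a joint): Angle of the pawl in rad: about 0 (up to 0.03) when its nose sits in the rack and blocks the lift, growing to 0.95 as the tail is raised. Clear of the rack from 0.2; well clear from 0.3. The pivot is stiff: it takes about 1 N under the tail and the pawl stays where it is left.
- push_cap (a point): Centre of the top of the red round push cap (42 mm across) on the lift's platform; about 164 mm above the bench with the lift up; goes down with it. Axes are the stand's: x level, away from the robot at yaw 0; y level, from column to cap; z up. The column is 138 mm off along -y; the gold module, bolted on, is 70 mm off along -y, its top 38 mm lower than the cap's.
- lift (a joint): How far the lift has been lowered, in m: 0 to 0.0045 at the start, 0.065 fully down against its stop. Stiff slide: it stays where it is left and needs about 5 N downward on the red cap. With the pawl in the rack it moves only a few mm.
Not all that is in view belongs to the job. Of the things that look like the rod, take the one that is nearest to the robot's base at the start.

How it is judged:
By the outcome, as a careful person would: the job done as asked, in the order asked, and still so for the second after the job is handed in, with the robot touching nothing.
It also fails if it takes over 64 s, if anything falls off the work surface, if the arm or the gripper's body presses on something with over 40 N, if the wrist force passes 120 N, or if a joint passes its speed limit or range.

ROBOT

A 6-joint arm with a two-finger parallel gripper is mounted at the origin on the work surface. World frame = base frame: x ahead of the robot, y to its left, z up, the work surface at z = 0. Lengths are in m, angles in rad, forces in N, time in s.
With the tool pointing down it reaches from about 0.375 to 0.9 m from the base axis. Payload 3.1 kg.
Tool frame: the origin (TCP) lies midway between the tips of the shut fingers; the grasp point (between the pads) lies 19 mm behind it; z points along the fingers, y is the direction in which the jaws open and shut (so a half turn about z gives the same grasp; the last joint's range is limited). The gripper opens to 87 mm and grips with 3 to 60 N. Pads are 19 mm wide; open, the fingers measure 117 mm over their backs; the gripper's body (75 mm by 190 mm) begins 51 mm behind the grasp point.
Start: joints at [0.95, 0.527, 1.433, -0, 1.181, -0.178], TCP at [0.268, 0.565, 0.223] pointing down, gripper open.
Joint ranges: [-3.08, 3.08], [-0.75, 2.2], [0.22, 2.44], [-1.43, 4.57], [0, 2.65], [-2.85, 2.85]. Speed limits (rad/s): [2.79, 2.79, 3.14, 3.14, 3.14, 3.14].

INTERFACE

Orientations are given as a rotation vector (axis times angle).
In Python, from station import robot, cams gives the robot as it stands.
- The arm moves only by the shell command python3 -m inch 'ROWS' [FORCE]. ROWS is JSON, a list of rows, each a list of 7 numbers: the turn, a rotation vector about the world's x, y, z in degrees, then the shift along the world's x, y, z in m, then the finger opening in m, from 0 to 0.087. A call has 1 to 20 rows; each row is the pose to reach, as a shift and turn from the pose commanded when the call began; what a row does not reach only later rows make up. A row lasts 1/12 s, in which the tool goes at most 41.7 mm and 7.16 degrees, less where a joint would pass 70% of its speed; a pose out of reach is approached as far as the arm can. A call with a gripper value outside its range is refused whole. The fingers move at their own pace and stop on an object; FORCE is the grip in N (left out, the last holds). Time passes only in rows, so rows that repeat a pose let the fingers close. It gives the time, the measured TCP pose, the force and the opening at its end, in the units of the state.
- robot.get_state(): the state, without advancing time (a new reading comes with each control period).
- cams.snapshot(name): name is "side" or "top" or "wrist"; returns (picture, depth): 420x560x3 uint8, blue, green, red; 420x560 float32, m along the optical axis (not along the pixel's ray), 0 where there is no reading.
- cams.camera_info(name): a dict with "fovy" (degrees; the focal length in pixels is half the picture's height over the tangent of half this angle, whatever the lens; pixels are square), "cx", "cy" (the principal point, pixels), "k1" (the pictures are not rectified: a ray, as slopes to the right and down, at radius r is drawn at 1 + k1 r^2 times it, then the intrinsics apply), "pose" (4x4, takes a point from camera to world coordinates). Camera axes: x right, y down, z forward; pixel columns grow to the right and rows downward; lengths in m; the calibration is good to about 2 mm. A picture is of the moment at which its call begins: read the wrist's pose just before it. camera_info takes no time and is no camera call; for the wrist camera it gives the pose at the moment of the call.
- robot.job_done(): hands the job in, once; it reports no verdict.
The state is a dict: "time_s": time; "joints": joint angles; "dq": joint speeds; "joint_efforts": joint torques, N m; "ee_pos": TCP position; "ee_rot": TCP orientation; "ft_force": force on the tool from outside, world axes, zero at the start; "moment": the same for the moment, N m; "gripper_width": finger opening in m.
Only numpy, scipy, OpenCV 4.12 (cv2) and the standard library are available. Lean on these libraries where they do the work, as an engineer would, in place of code of your own. Each camera call takes 0.05 s, during which the arm holds its last target. There are 200 camera calls.

## Working session

There is one attempt and no reset: what is moved stays moved. The work goes in short steps, Python scripts to look and compute and a shell command to move; the robot and the scene stay as the last step left them, time stands still between calls to the robot, and variables do not carry over. Pictures are saved under pics/ and viewed, about 8 in all and at most 12, crops included, and the job is handed in when it is done.

```bash
mkdir -p pics; ls
cat > h.py <<'E'
import numpy as np, cv2
from station import robot, cams
def snap(n, f):
    info=cams.camera_info(n); im,d=cams.snapshot(n)
    cv2.imwrite(f'pics/{f}.png',im); np.savez(f'pics/{f}.npz',im=im,d=d,pose=info['pose'],f=210/np.tan(np.radians(info['fovy'])/2),cx=info['cx'],cy=info['cy'],k1=info['k1'])
    return im,d
def load(f): return dict(np.load(f'pics/{f}.npz'))
def cloud(L):
    K=np.array([[L['f'],0,L['cx']],[0,L['f'],L['cy']],[0,0,1]]); D=np.array([float(L['k1']),0,0,0])
    v,u=np.mgrid[0:420,0:560]
    r=cv2.undistortPoints(np.stack([u,v],-1).reshape(-1,1,2).astype(float),K,D).reshape(420,560,2)
    p=np.dstack([r,np.ones((420,560))])*L['d'][...,None]
    return p@L['pose'][:3,:3].T+L['pose'][:3,3]
E
python3 - <<'E'
from h import *
for n in ['top','side','wrist']: snap(n,n+'0')
a=cv2.imread('pics/top0.png');b=cv2.imread('pics/side0.png')
print(cams.camera_info('top'),cams.camera_info('side'))
s=robot.get_state();print(s['ee_pos'],s['ee_rot'],s['time_s'])
E
```

```text
pics
{'fovy': 45.07402274574499, 'cx': 281.470777750087, 'cy': 205.76948370106385, 'k1': -0.19085246839452705, 'pose': array([[-2.72480638e-02, -9.89446250e-01,  1.42315359e-01,
         4.46920966e-01],
       [-9.99617683e-01,  2.76387075e-02,  7.68498321e-04,
        -1.56665962e-01],
       [-4.69380037e-03, -1.42240009e-01, -9.89821069e-01,
         1.20002724e+00],
       [ 0.00000000e+00,  0.00000000e+00,  0.00000000e+00,
         1.00000000e+00]])} {'fovy': 44.987167590780395, 'cx': 284.8490916879358, 'cy': 212.23444412678884, 'k1': -0.1921567476640854, 'pose': array([[-0.98683712, -0.1150254 ,  0.11367344,  0.4702247 ],
       [-0.16167986,  0.71687927, -0.67819152,  0.55487148],
       [-0.00348088, -0.68764328, -0.72604036,  0.89318417],
       [ 0.        ,  0.        ,  0.        ,  1.        ]])}
[0.26746284 0.56428208 0.22181212] [-6.89765078e-01 -3.06429802e+00  2.33264374e-03] 0.15
```

View pics/top0.png

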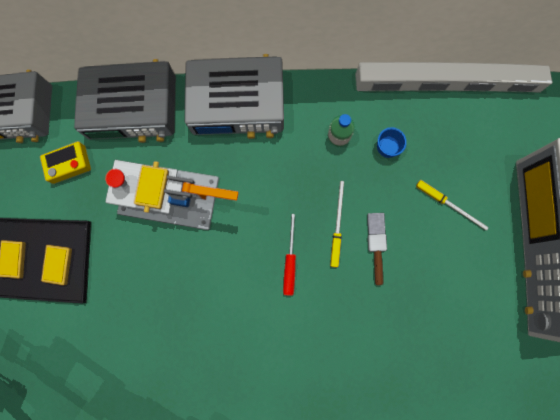

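View pics/side0.png

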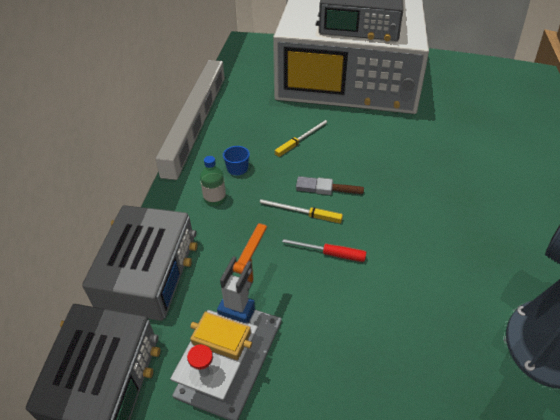

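The top view shows the cap at (116,178), the orange tail running from (185,188) to (237,195), and yellow rods at (336,250) and (430,190). The red screwdriver is at (290,275) and the brush at (378,260). Next I'll segment these in both views.

Run:
```python
from h import *
np.set_printoptions(precision=4,suppress=True)
def seg(f,box,lo,hi):
    L=load(f);P=cloud(L);h=cv2.cvtColor(L['im'],cv2.COLOR_BGR2HSV)
    m=cv2.inRange(h,np.array(lo),np.array(hi))>0
    b=np.zeros_like(m);u0,v0,u1,v1=box;b[v0:v1,u0:u1]=1
    m&=b&(L['d']>0); return P[m]
def rep(n,p):
    print(n,len(p),'med',np.median(p,0),'top z',np.percentile(p[:,2],[5,50,95]))
    c=p[:,:2].mean(0);w,V=np.linalg.eigh(np.cov((p[:,:2]-c).T));a=V[:,1];t=(p[:,:2]-c)@a
    print('   c',c,'axis',a,'ang',np.degrees(np.arctan2(a[1],a[0])),'ends',c+a*t.min(),c+a*t.max(),len(t))
Y=((20,120,80),(35,255,255));O=((5,150,80),(18,255,255));W=((0,0,110),(179,60,255));R=((0,150,80),(4,255,255))
for f,items in {'top0':dict(rodH=((325,228,345,270),Y),rodS=((328,178,350,232),W),rod2H=((412,175,450,207),Y),tail=((180,180,245,205),O),cap=((100,165,130,192),R)),
 'side0':dict(rodH=((308,200,345,225),Y),rodS=((258,195,309,218),W),rod2H=((272,135,302,158),Y),tail=((235,222,270,275),O),cap=((183,342,216,372),R))}.items():
    for n,(b,c) in items.items():
        p=seg(f,b,*c); 
        if len(p)>5: rep(f+' '+n,p)
        if n=='cap': q=p[p[:,2]>np.percentile(p[:,2],90)-0.006]; print('   captop',(q.min(0)+q.max(0))/2,q.mean(0))
```

```text
top0 rodH 281 med [ 0.5087 -0.2789  0.0169] top z [0.0013 0.0169 0.0213]
   c [ 0.5086 -0.279 ] axis [-0.9914  0.1307] ang 172.48962790679875 ends [ 0.5495 -0.2844] [ 0.4701 -0.274 ] 281
top0 rodS 225 med [ 0.6132 -0.2938  0.0104] top z [-0.0011  0.0104  0.0157]
   c [ 0.6133 -0.2937] axis [-0.991   0.1336] ang 172.3223827822213 ends [ 0.6763 -0.3022] [ 0.5538 -0.2857] 225
top0 rod2H 284 med [ 0.6429 -0.5179  0.0161] top z [-0.0005  0.0161  0.0209]
   c [ 0.6428 -0.5183] axis [0.5517 0.834 ] ang 56.516901893489035 ends [ 0.6179 -0.5559] [ 0.664  -0.4862] 284
top0 tail 215 med [0.6276 0.0127 0.1905] top z [0.1355 0.1905 0.1965]
   c [0.6282 0.0049] axis [0.203  0.9792] ang 78.28620780961467 ends [ 0.6134 -0.0665] [0.6378 0.0512] 215
top0 cap 256 med [0.6664 0.1995 0.1607] top z [0.1576 0.1607 0.1637]
   c [0.6666 0.1998] axis [0.5277 0.8494] ang 58.150672999364424 ends [0.6568 0.184 ] [0.6775 0.2172] 256
   captop [0.6668 0.2009 0.1613] [0.6668 0.2    0.1609]
side0 rodH 300 med [ 0.5091 -0.272   0.0152] top z [0.0003 0.0152 0.019 ]
   c [ 0.5096 -0.2744] axis [-0.9895  0.1444] ang 171
[... 155 characters left out ...]
2945] axis [-0.9865  0.1635] ang 170.58852657369033 ends [ 0.6806 -0.3055] [ 0.5533 -0.2844] 186
side0 rod2H 198 med [ 0.6461 -0.5101  0.0154] top z [0.0024 0.0154 0.0197]
   c [ 0.6461 -0.5104] axis [0.5528 0.8333] ang 56.441348846388436 ends [ 0.6119 -0.5619] [ 0.6666 -0.4793] 198
side0 tail 515 med [ 0.6282 -0.0042  0.191 ] top z [0.1874 0.191  0.1947]
   c [ 0.6283 -0.0065] axis [0.1219 0.9925] ang 82.99853589600747 ends [ 0.6013 -0.2263] [0.6352 0.0494] 515
side0 cap 466 med [0.6675 0.2053 0.1616] top z [0.1586 0.1616 0.1637]
   c [0.6678 0.205 ] axis [-0.3425  0.9395] ang 110.02630341217356 ends [0.6753 0.1846] [0.6613 0.2228] 466
   captop [0.6683 0.2045 0.1614] [0.6681 0.2045 0.1616]
```

Run:
```python
from h import *
from scipy.spatial.transform import Rotation as Ro
np.set_printoptions(precision=4,suppress=True)
s=robot.get_state();M=Ro.from_rotvec(s['ee_rot']).as_matrix();print('R',M)
y=M[:,1];print('jaw ang',np.degrees(np.arctan2(y[1],y[0])))
for f in['top0','side0']:
    L=load(f);P=cloud(L);h=cv2.cvtColor(L['im'],cv2.COLOR_BGR2HSV)
    m=(cv2.inRange(h,(5,150,60),(18,255,255))>0)&(P[...,2]>.17)&(P[...,2]<.21)&(P[...,1]<.06)&(P[...,1]>-.12)&(P[...,0]>.5)&(P[...,0]<.7)
    p=P[m];top=p[p[:,2]>.186];vx,vy,x0,y0=cv2.fitLine(top[:,:2].astype(np.float32),cv2.DIST_HUBER,0,.01,.01).ravel()
    a=np.array([vx,vy])*np.sign(vy);t=(top[:,:2]-[x0,y0])@a
    print(f,len(top),'ang',np.degrees(np.arctan2(a[1],a[0])),'z',np.median(top[:,2]),'ends',[x0,y0]+a*np.percentile(t,1),[x0,y0]+a*np.percentile(t,99))
    # bare base plate yaw : module (gold) blob + platform
    g=(P[...,0]>.7)&(P[...,0]<1)&(P[...,1]>-.05)&(P[...,1]<.35)&(P[...,2]>.05)
    print(' scope minx',np.percentile(P[g],[1,50,99],axis=0))
    g=(P[...,0]>.55)&(P[...,0]<.75)&(P[...,1]>.06)&(P[...,1]<.3)&(P[...,2]>.105)&(P[...,2]<.14)&(cv2.inRange(h,(20,120,80),(35,255,255))>0)
    print(' gold',P[g].mean(0), cv2.minAreaRect(P[g][:,:2].astype(np.float32)))
L=load('top0');im=cv2.resize(L['im'][140:250,90:260],None,fx=4.5,fy=4.5,interpolation=cv2.INTER_CUBIC);cv2.imwrite('pics/c1.png',im)
```

```text
R [[-0.9035  0.4285 -0.0009]
 [ 0.4285  0.9035 -0.0013]
 [ 0.0003 -0.0016 -1.    ]]
jaw ang 64.62863816612041
top0 176 ang 75.04142 z 0.19156963456550513 ends [ 0.6081 -0.064 ] [0.6374 0.0457]
 scope minx [[ 0.7068 -0.0461  0.0531]
 [ 0.871   0.1552  0.0891]
 [ 0.9634  0.3282  0.0997]]
 gold [0.6526 0.1299 0.1218] ((0.65362548828125, 0.13136088848114014), (0.06107529625296593, 0.11200587451457977), 78.91220092773438)
side0 514 ang 78.085365 z 0.19106351554365403 ends [ 0.6163 -0.0618] [0.6395 0.0482]
 scope minx [[ 0.7063 -0.0447  0.053 ]
 [ 0.8716  0.1786  0.09  ]
 [ 0.9629  0.3338  0.1007]]
 gold [0.6543 0.1384 0.1227] ((0.6561899185180664, 0.13567787408828735), (0.061717431992292404, 0.11439487338066101), 78.86627960205078)
```

View pics/c1.png

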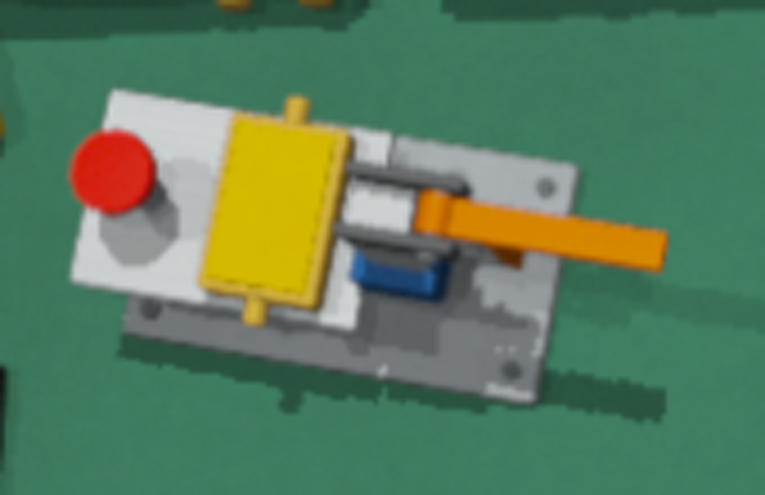

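The crop shows the cap, the module and the tail in one line. That puts the stand's yaw at about -11°, with tail lift point ≈ (0.619,-0.033). The scopes' tops are at 0.10. First I'll move above the rod and check with the wrist camera.

```bash
python3 -m inch '[[0,0,3,0.03,-0.04,0,0.06],[0,0,6,0.05,-0.08,0,0.06],[0,0,17.5,0.1,-0.25,0,0.06],[0,0,17.5,0.1,-0.25,0,0.06],[0,0,17.5,0.1,-0.25,0,0.06],[0,0,17.5,0.1,-0.25,0,0.06],[0,0,17.5,0.14,-0.45,0,0.06],[0,0,17.5,0.14,-0.45,0,0.06],[0,0,17.5,0.14,-0.45,0,0.06],[0,0,17.5,0.14,-0.45,0,0.06],[0,0,17.5,0.14,-0.45,0,0.06],[0,0,17.5,0.24,-0.84,-0.05,0.06],[0,0,17.5,0.24,-0.84,-0.05,0.06],[0,0,17.5,0.24,-0.84,-0.05,0.06],[0,0,17.5,0.24,-0.84,-0.05,0.06],[0,0,17.5,0.24,-0.84,-0.05,0.06],[0,0,17.5,0.24,-0.84,-0.05,0.06],[0,0,17.5,0.24,-0.84,-0.05,0.06],[0,0,17.5,0.24,-0.84,-0.05,0.06],[0,0,17.5,0.24,-0.84,-0.05,0.06]]'
python3 -m inch '[[0,0,0,0,0,0,0.06],[0,0,0,0,0,0,0.06],[0,0,0,0,0,0,0.06],[0,0,0,0,0,0,0.06]]'
```

```text
time_s: 1.82
ee_pos: [0.4956, -0.23, 0.1779]
ee_rot: [-0.217, -3.134, -0.001]
ft_force: [0.3, 0.1, 0.0]
gripper_width: 0.0597
time_s: 2.15
ee_pos: [0.4949, -0.2263, 0.1781]
ee_rot: [-0.214, -3.133, -0.002]
ft_force: [-0.6, -0.3, 0.2]
gripper_width: 0.06
```

```bash
python3 -m inch '[[0,0,0,0.008,-0.025,0,0.06],[0,0,0,0.015,-0.05,0,0.06],[0,0,0,0.015,-0.05,0,0.06],[0,0,0,0.015,-0.05,0,0.06]]'
cat > w.py <<'E'
from h import *
from scipy.spatial.transform import Rotation as Ro
import sys
np.set_printoptions(precision=4,suppress=True)
f=sys.argv[1]
s=robot.get_state();y=Ro.from_rotvec(s['ee_rot']).as_matrix()[:,1];print('tcp',s['ee_pos'],'jaw',np.degrees(np.arctan2(y[1],y[0])),'q',np.array(s['joints']))
snap('wrist',f);L=load(f);P=cloud(L);h=cv2.cvtColor(L['im'],cv2.COLOR_BGR2HSV)
m=(cv2.inRange(h,(20,120,80),(35,255,255))>0)&(L['d']>0)
n,lab,st,c=cv2.connectedComponentsWithStats(m.astype(np.uint8))
for i in range(1,n):
    if st[i,4]>150:
        p=P[lab==i];zt=np.percentile(p[:,2],90);q=p[p[:,2]>zt-.006]
        print(c[i],st[i,4],'z',zt,cv2.minAreaRect(q[:,:2].astype(np.float32)))
E
python3 w.py wr1
```

```text
time_s: 2.48
ee_pos: [0.5109, -0.2772, 0.1786]
ee_rot: [0.215, 3.134, 0.0]
ft_force: [0.3, 0.2, -0.3]
gripper_width: 0.0604
tcp [ 0.5109 -0.2772  0.1786] jaw 82.1570525884419 q [-0.6895  0.5228  1.5892  0.0002  1.0295 -2.1235]
[271.5992 191.87  ] 1008 z 0.0189319863807348 ((0.5041009783744812, -0.2775937616825104), (0.017260143533349037, 0.06717357784509659), 81.70890808105469)
[405.4519 286.272 ] 239 z 0.2701352580178556 ((0.48672929406166077, -0.23914282023906708), (0.002263379981741309, 0.013216935098171234), 81.91461181640625)
[143.6425 295.2624] 221 z 0.2702021854104668 ((0.4799671769142151, -0.3072997033596039), (0.0022830835077911615, 0.008987418375909328), 81.35904693603516)
[441.7507 323.0098] 2643 z 0.278369875300468 ((0.49256256222724915, -0.2363322675228119), (0.05076098069548607, 0.0022442624904215336), 81.93939971923828)
[204.8239 324.9155] 284 z 0.2786621697120151 ((0.48519793152809143, -0.28931212425231934), (0.008596733212471008, 0.0018455713288858533), 81.24335479736328)
```

View pics/wr1.png

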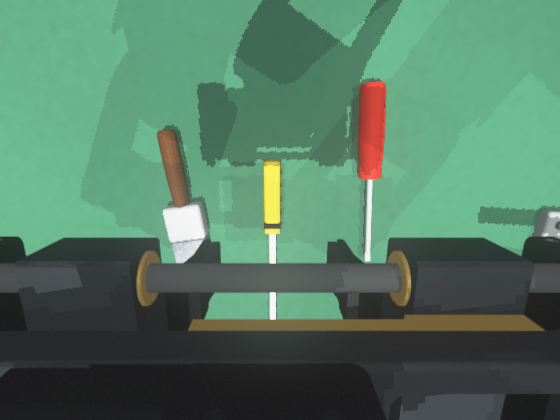

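The wrist view shows the handle at (272,195) midway between the fingers, aligned with them, and the shaft running toward +x. The brush and red screwdriver are clear of the fingers. Measured values agree: axis 81.7° against jaw 82.2°. I'll descend and grip.

```bash
python3 -c "
from h import *
p=cams.camera_info('wrist')['pose'];print(p[:3,3]-robot.get_state()['ee_pos'],p[:3,2])"
python3 -m inch '[[0,0,0,-0.001,0,-0.04,0.05],[0,0,0,-0.001,0,-0.08,0.05],[0,0,0,-0.001,0,-0.12,0.05],[0,0,0,-0.001,0,-0.145,0.05],[0,0,0,-0.001,0,-0.16,0.05],[0,0,0,-0.001,0,-0.17,0.05],[0,0,0,-0.001,0,-0.174,0.05],[0,0,0,-0.001,0,-0.174,0.05],[0,0,0,-0.001,0,-0.174,0.05],[0,0,0,-0.001,0,-0.174,0.0],[0,0,0,-0.001,0,-0.174,0.0],[0,0,0,-0.001,0,-0.174,0.0],[0,0,0,-0.001,0,-0.174,0.0],[0,0,0,-0.001,0,-0.174,0.0],[0,0,0,-0.001,0,-0.174,0.0],[0,0,0,-0.001,0,-0.174,0.0],[0,0,0,-0.001,0,-0.174,0.0]]' 45
```

```text
[-0.06665098  0.00918724  0.16250748] [ 0.24509913 -0.03287367 -0.96894052]
time_s: 3.95
ee_pos: [0.5098, -0.278, 0.0046]
ee_rot: [0.216, 3.134, -0.0]
ft_force: [0.5, 0.6, 2.9]
gripper_width: 0.0173
```

```bash
python3 -m inch '[[0,0,0,0,0,0.02,0],[0,0,0,0,0,0.05,0],[0,0,0,0,0,0.085,0],[0,0,0,0,0,0.12,0],[0,0,0,0,0.01,0.14,0],[0,0,-1,-0.005,0.04,0.14,0],[0,0,-2,-0.01,0.08,0.14,0],[0,0,-3,-0.018,0.115,0.14,0],[0,0,-3,-0.018,0.15,0.14,0],[0,0,-3,-0.018,0.18,0.14,0],[0,0,-3,-0.018,0.21,0.14,0],[0,0,-3,-0.018,0.235,0.14,0],[0,0,-3,-0.018,0.255,0.14,0],[0,0,-3,-0.018,0.265,0.14,0],[0,0,-3,-0.018,0.27,0.14,0],[0,0,-3,-0.018,0.27,0.14,0],[0,0,-3,-0.018,0.27,0.14,0]]'
python3 - <<'E'
from h import *
np.set_printoptions(precision=4,suppress=True)
for n in['top','side']:
    snap(n,n+'1');L=load(n+'1');P=cloud(L)
    x,y,z=np.moveaxis(P,-1,0)
    for nm,m in dict(shaft=(x>.55)&(x<.72)&(y<0.02)&(y>-.07)&(z>.12)&(z<.172)).items():
        p=P[m]; print(n,nm,len(p))
        if len(p)>10:
            l=cv2.fitLine(p.astype(np.float32),cv2.DIST_HUBER,0,.01,.01).ravel();print(l,np.degrees(np.arctan2(l[1],l[0])),np.percentile(p,[2,50,98],axis=0))
a=load('top1')['im'][100:300,80:360];b=load('side1')['im'][180:420,130:430]
a=cv2.resize(a,(420,300));b=cv2.resize(b,(375,300));cv2.imwrite('pics/c2.png',np.hstack([a,b]))
E
```

```text
time_s: 5.37
ee_pos: [0.492, -0.0086, 0.1443]
ee_rot: [0.298, 3.127, -0.001]
ft_force: [-0.2, -0.4, 0.4]
gripper_width: 0.0175
top shaft 179
[ 0.9856 -0.1689  0.0037  0.5951 -0.0292  0.1512] -9.72379 [[ 0.5534 -0.0423  0.1264]
 [ 0.6006 -0.0283  0.151 ]
 [ 0.6525  0.0151  0.1634]]
side shaft 222
[ 0.9853 -0.1628  0.0526  0.6032 -0.0238  0.152 ] -9.382457 [[ 0.5605 -0.0385  0.1225]
 [ 0.6065 -0.0239  0.1503]
 [ 0.6546  0.0187  0.1607]]
```

View pics/c2.png

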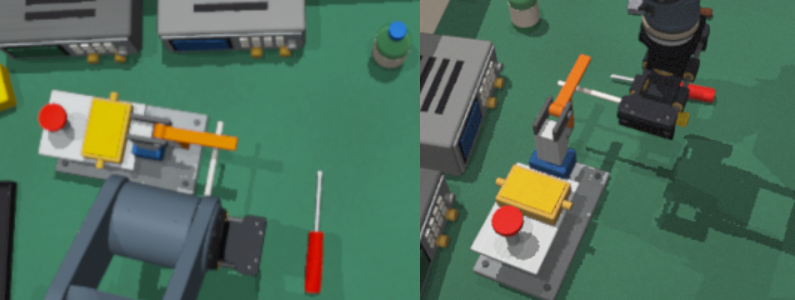

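The shaft passes level under the tail near its middle. Its top is at about 0.152 and the crossing is at about (0.619,-0.030), as planned. Now I'll lift.

```bash
python3 -m inch '[[0,0,0,0,0,0.01,0],[0,0,0,0,0,0.02,0],[0,0,0,0,0,0.025,0],[0,0,0,0,0,0.03,0],[0,0,0,0,0,0.035,0],[0,0,0,0,0,0.04,0],[0,0,0,0,0,0.045,0],[0,0,0,0,0,0.05,0],[0,0,0,0,0,0.055,0],[0,0,0,0,0,0.06,0],[0,0,0,0,0,0.065,0],[0,0,0,0,0,0.07,0],[0,0,0,0,0,0.075,0],[0,0,0,0,0,0.078,0],[0,0,0,0,0,0.078,0]]' 
python3 -m inch '[[0,0,0,0,0,-0.02,0],[0,0,0,0,0,-0.04,0],[0,0,0,0,0,-0.06,0],[0,0,0,0,0,-0.08,0],[0,0,0,0,0,-0.08,0]]'
cat > t.py <<'E'
from h import *
import sys
np.set_printoptions(precision=4,suppress=True)
k=sys.argv[1]
for n in['top','side']:
    snap(n,n+k);L=load(n+k);P=cloud(L);h=cv2.cvtColor(L['im'],cv2.COLOR_BGR2HSV)
    m=(cv2.inRange(h,(5,150,60),(18,255,255))>0)&(P[...,2]>.17)&(P[...,2]<.35)&(P[...,1]<.09)&(P[...,1]>-.12)&(P[...,0]>.5)&(P[...,0]<.7)
    p=P[m];l=cv2.fitLine(p.astype(np.float32),cv2.DIST_HUBER,0,.01,.01).ravel();print(n,len(p),l,'slope rad',np.arctan2(abs(l[2]),np.hypot(l[0],l[1])),np.percentile(p,[2,98],axis=0))
a=load('top'+k)['im'][100:300,80:360];b=load('side'+k)['im'][180:420,130:430]
cv2.imwrite(f'pics/d{k}.png',np.hstack([cv2.resize(a,(420,300)),cv2.resize(b,(375,300))]))
E
python3 t.py 2
```

```text
time_s: 6.72
ee_pos: [0.4922, -0.008, 0.2232]
ee_rot: [0.297, 3.126, -0.001]
ft_force: [0.1, -0.2, -0.7]
gripper_width: 0.0173
time_s: 7.13
ee_pos: [0.4893, -0.0074, 0.1394]
ee_rot: [-0.297, -3.121, -0.002]
ft_force: [-1.2, 0.1, -0.8]
gripper_width: 0.0174
top 404 [ 0.1362  0.8044 -0.5783  0.6289  0.0031  0.2149] slope rad 0.61667216 [[ 0.6133 -0.0469  0.1741]
 [ 0.6435  0.0439  0.2496]]
side 678 [ 0.1637  0.8106 -0.5622  0.6294  0.0027  0.2167] slope rad 0.5970683 [[ 0.6149 -0.0419  0.1851]
 [ 0.6457  0.0472  0.2483]]
```

View pics/d2.png

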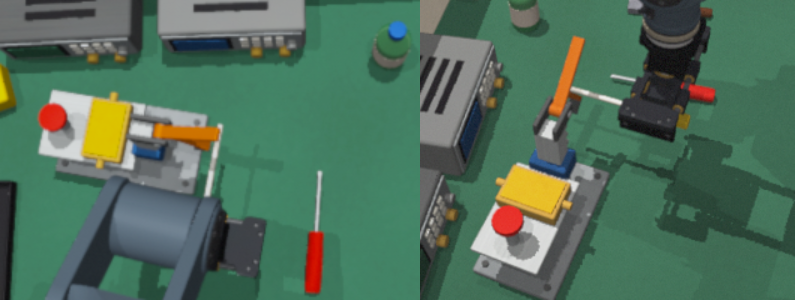

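The pawl is at about 0.6 rad and stays there with the rod withdrawn. I'll take the rod back to its free spot and set it down.

```bash
python3 -m inch '[[0,0,0,0,-0.02,0,0],[0,0,0,0,-0.055,0,0],[0,0,0,0,-0.09,0,0],[0,0,1,0.01,-0.13,0,0],[0,0,2,0.018,-0.17,0,0],[0,0,3,0.018,-0.21,0,0],[0,0,3,0.018,-0.24,-0.01,0],[0,0,3,0.018,-0.265,-0.03,0],[0,0,3,0.018,-0.27,-0.06,0],[0,0,3,0.018,-0.27,-0.085,0],[0,0,3,0.018,-0.27,-0.105,0],[0,0,3,0.018,-0.27,-0.12,0],[0,0,3,0.018,-0.27,-0.128,0],[0,0,3,0.018,-0.27,-0.133,0],[0,0,3,0.018,-0.27,-0.136,0],[0,0,3,0.018,-0.27,-0.137,0],[0,0,3,0.018,-0.27,-0.137,0]]'
```

```text
time_s: 8.65
ee_pos: [0.5104, -0.2783, 0.0063]
ee_rot: [0.215, 3.133, -0.002]
ft_force: [-0.2, -0.0, -0.4]
gripper_width: 0.0181
```

```bash
python3 -m inch '[[0,0,0,0,0,-0.001,0],[0,0,0,0,0,-0.002,0],[0,0,0,0,0,-0.002,0],[0,0,0,0,0,-0.002,0.02],[0,0,0,0,0,-0.002,0.025],[0,0,0,0,0,-0.002,0.045],[0,0,0,0,0,-0.002,0.045],[0,0,0,0,0,-0.002,0.045],[0,0,0,0,0,-0.002,0.045],[0,0,0,0,0,0.01,0.045],[0,0,0,0,0,0.04,0.045],[0,0,0,0,0,0.08,0.045],[0,0,0,0,0,0.12,0.045],[0,0,0,0,0,0.16,0.045],[0,0,0,0,0,0.19,0.045],[0,0,0,0,0,0.2,0.045],[0,0,0,0,0,0.2,0.045],[0,0,0,0,0,0.2,0.045]]'; python3 w.py wr2
```

```text
time_s: 10.15
ee_pos: [0.5093, -0.2776, 0.2056]
ee_rot: [0.216, 3.134, -0.0]
ft_force: [0.0, 0.5, -0.1]
gripper_width: 0.0451
tcp [ 0.5093 -0.2776  0.2056] jaw 82.12934490670061 q [-0.6915  0.487   1.5662  0.      1.0882 -2.1249]
[273.0185 189.6539] 864 z 0.01897585339199121 ((0.5047098398208618, -0.27716296911239624), (0.01656489446759224, 0.06675472110509872), 82.00985717773438)
[375.6302 286.0906] 265 z 0.2969256998404704 ((0.48384398221969604, -0.24684713780879974), (0.0017829622374847531, 0.014136901125311852), 83.13079071044922)
[419.3991 322.8476] 2343 z 0.30528847228759426 ((0.49048542976379395, -0.24110986292362213), (0.04548666626214981, 0.0024487427435815334), 81.76171112060547)
[192.2519 324.6612] 667 z 0.30564749145235365 ((0.48313990235328674, -0.2927793860435486), (0.017317218706011772, 0.002138323849067092), 82.5755386352539)
```

View pics/wr2.png

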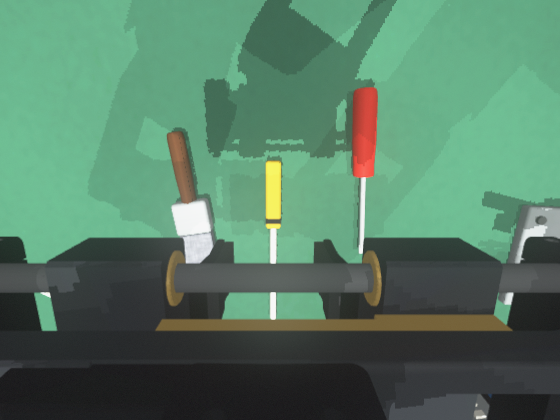

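The rod lies flat with its top at 0.019, at (273,190) in the view, clear of its neighbours. Next I'll go round the stand to above the cap with the fingers shut and the gripper turned 90°.

```bash
python3 -m inch '[[0,0,-7,-0.02,0.03,0.02,0],[0,0,-14,-0.04,0.065,0.035,0],[0,0,-21,-0.04,0.1,0.035,0],[0,0,-28,-0.04,0.135,0.035,0],[0,0,-35,-0.04,0.17,0.035,0],[0,0,-42,-0.04,0.205,0.035,0],[0,0,-49,-0.04,0.24,0.035,0],[0,0,-56,-0.04,0.275,0.035,0],[0,0,-63,-0.04,0.31,0.035,0],[0,0,-70,-0.04,0.345,0.035,0],[0,0,-77,-0.04,0.38,0.035,0],[0,0,-84,-0.03,0.41,0.035,0],[0,0,-90,0.0,0.44,0.035,0],[0,0,-93,0.03,0.465,0.035,0],[0,0,-93,0.065,0.48,0.035,0],[0,0,-93,0.1,0.48,0.03,0],[0,0,-93,0.13,0.48,0.02,0],[0,0,-93,0.15,0.48,0.01,0],[0,0,-93,0.158,0.48,0,0],[0,0,-93,0.158,0.48,0,0]]' 
python3 -m inch '[[0,0,0,0,0,0,0],[0,0,0,0,0,0,0],[0,0,0,0,0,0,0]]'
python3 - <<'E'
from h import *
snap('wrist','wr3');snap('side','side3');snap('top','top3')
np.set_printoptions(precision=4,suppress=True)
for f in['wr3','side3']:
    L=load(f);P=cloud(L);h=cv2.cvtColor(L['im'],cv2.COLOR_BGR2HSV)
    m=((cv2.inRange(h,(0,150,60),(4,255,255))|cv2.inRange(h,(176,150,60),(179,255,255)))>0)&(abs(P[...,2]-.162)<.006)&(abs(P[...,1]-.2)<.05)&(abs(P[...,0]-.667)<.05)
    p=P[m];print(f,len(p),p.min(0),p.max(0),p.mean(0))
a=load('wr3')['im'];b=load('side3')['im']
cv2.imwrite('pics/c3.png',np.hstack([cv2.resize(a,(400,300)),cv2.resize(b,(400,300))]))
E
```

```text
time_s: 11.87
ee_pos: [0.6663, 0.2013, 0.1993]
ee_rot: [-2.419, -1.997, 0.012]
ft_force: [0.2, 0.1, -0.5]
gripper_width: 0.0007
time_s: 12.12
ee_pos: [0.6665, 0.2023, 0.2059]
ee_rot: [-2.421, -2.001, 0.001]
ft_force: [-0.6, -0.0, 1.0]
gripper_width: 0.0006
wr3 1614 [0.6481 0.196  0.1589] [0.6875 0.223  0.1639] [0.669  0.2091 0.162 ]
side3 431 [0.6489 0.185  0.1564] [0.6876 0.2244 0.1665] [0.6677 0.206  0.1615]
```

View pics/c3.png

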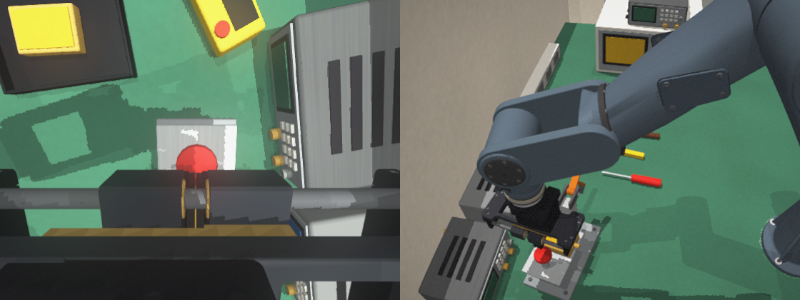

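The closed fingertips are over the cap, whose centre is at about (0.668,0.203). The tools lie undisturbed. Pushing down now.

```bash
python3 -m inch '[[0,0,0,0.001,0.001,-0.015,0],[0,0,0,0.001,0.001,-0.028,0],[0,0,0,0.001,0.001,-0.036,0],[0,0,0,0.001,0.001,-0.04,0],[0,0,0,0.001,0.001,-0.044,0],[0,0,0,0.001,0.001,-0.048,0],[0,0,0,0.001,0.001,-0.052,0],[0,0,0,0.001,0.001,-0.056,0],[0,0,0,0.001,0.001,-0.06,0],[0,0,0,0.001,0.001,-0.064,0],[0,0,0,0.001,0.001,-0.068,0],[0,0,0,0.001,0.001,-0.072,0],[0,0,0,0.001,0.001,-0.076,0],[0,0,0,0.001,0.001,-0.08,0],[0,0,0,0.001,0.001,-0.084,0],[0,0,0,0.001,0.001,-0.088,0],[0,0,0,0.001,0.001,-0.092,0],[0,0,0,0.001,0.001,-0.096,0],[0,0,0,0.001,0.001,-0.1,0],[0,0,0,0.001,0.001,-0.1,0]]' 
python3 -m inch '[[0,0,0,0,0,-0.001,0],[0,0,0,0,0,-0.002,0],[0,0,0,0,0,-0.003,0],[0,0,0,0,0,-0.003,0]]'
```

```text
time_s: 13.93
ee_pos: [0.6686, 0.2031, 0.1057]
ee_rot: [2.422, 2.001, 0.0]
ft_force: [-0.4, 0.1, 0.8]
gripper_width: 0.0008
time_s: 14.27
ee_pos: [0.6688, 0.2032, 0.1026]
ee_rot: [2.422, 2.001, 0.001]
ft_force: [-2.1, 0.8, 4.0]
gripper_width: 0.0006
```

```bash
python3 -m inch '[[0,0,0,0,0,-0.001,0],[0,0,0,0,0,-0.002,0],[0,0,0,0,0,-0.003,0],[0,0,0,0,0,-0.003,0]]'; python3 -m inch '[[0,0,0,0,0,-0.001,0],[0,0,0,0,0,-0.002,0],[0,0,0,0,0,-0.002,0]]'
```

```text
time_s: 14.6
ee_pos: [0.6689, 0.2032, 0.1014]
ee_rot: [2.421, 2.001, 0.001]
ft_force: [-4.1, -0.2, 12.2]
gripper_width: 0.0007
time_s: 14.85
ee_pos: [0.6689, 0.2033, 0.1013]
ee_rot: [2.421, 2.001, 0.002]
ft_force: [-7.1, -1.5, 20.8]
gripper_width: 0.0006
```

```bash
python3 -m inch '[[0,0,0,0,0,-0.001,0],[0,0,0,0,0,-0.001,0],[0,0,0,0,0,-0.001,0]]'; python3 -m inch '[[0,0,0,0,0,0.01,0],[0,0,0,0,0,0.04,0],[0,0,0,0,0,0.08,0],[0,0,0,0,0,0.12,0],[0,0,0,0,0,0.15,0],[0,0,0,-0.03,0.01,0.16,0],[0,0,0,-0.06,0.02,0.16,0],[0,0,0,-0.09,0.04,0.16,0],[0,0,0,-0.12,0.07,0.16,0],[0,0,0,-0.15,0.1,0.16,0],[0,0,0,-0.18,0.13,0.16,0],[0,0,0,-0.2,0.16,0.16,0],[0,0,0,-0.22,0.19,0.16,0],[0,0,0,-0.24,0.22,0.16,0],[0,0,0,-0.26,0.24,0.16,0],[0,0,0,-0.28,0.26,0.16,0],[0,0,0,-0.3,0.28,0.16,0],[0,0,0,-0.3,0.28,0.16,0],[0,0,0,-0.3,0.28,0.16,0]]'; python3 t.py 4
python3 - <<'E'
from h import *
np.set_printoptions(precision=4,suppress=True)
def f2(f,z0,box):
    L=load(f);P=cloud(L);h=cv2.cvtColor(L['im'],cv2.COLOR_BGR2HSV);u0,v0,u1,v1=box
    m=((cv2.inRange(h,(0,150,60),(4,255,255))|cv2.inRange(h,(176,150,60),(179,255,255)))>0)&(abs(P[...,1]-.203)<.05)&(abs(P[...,0]-.667)<.05)
    y=(cv2.inRange(h,(20,120,80),(35,255,255))>0)&(abs(P[...,1]-.133)<.04)&(abs(P[...,0]-.655)<.05)
    r=(cv2.inRange(h,(20,120,80),(35,255,255))>0)&(abs(P[...,1]+.277)<.03)&(abs(P[...,0]-.51)<.06)
    for n,q in(('cap',m),('gold',y),('rod',r)):
        if q.sum(): print(f,n,q.sum(),np.percentile(P[q][:,2],[25,50,75]),np.median(P[q],0))
for f in['top0','side0','top4','side4']: f2(f,0,(0,0,1,1))
E
```

```text
time_s: 15.1
ee_pos: [0.6689, 0.2033, 0.1012]
ee_rot: [2.421, 2.001, 0.002]
ft_force: [-8.1, -0.2, 24.5]
gripper_width: 0.0001
time_s: 16.68
ee_pos: [0.3679, 0.4843, 0.2558]
ee_rot: [2.419, 2.005, 0.001]
ft_force: [0.1, -1.0, -0.4]
gripper_width: 0.0005
top 415 [ 0.2085  0.8074 -0.5519  0.6294  0.0039  0.215 ] slope rad 0.58468825 [[ 0.6133 -0.0484  0.1744]
 [ 0.6436  0.0437  0.2489]]
side 681 [ 0.164   0.8101 -0.5629  0.6294  0.0029  0.2167] slope rad 0.5978619 [[ 0.6149 -0.0419  0.1855]
 [ 0.6456  0.0474  0.2485]]
top0 cap 256 [0.1596 0.1607 0.1621] [0.6664 0.1995 0.1607]
top0 gold 1114 [0.1205 0.1223 0.1239] [0.6525 0.1297 0.1223]
top0 rod 281 [0.0152 0.0169 0.0185] [ 0.5087 -0.2789  0.0169]
side0 cap 468 [0.1605 0.1616 0.1625] [0.6675 0.2054 0.1616]
side0 gold 1574 [0.1219 0.1233 0.1244] [0.654  0.1389 0.1233]
side0 rod 297 [0.0093 0.0152 0.0173] [ 0.5089 -0.2719  0.0152]
top4 cap 234 [0.0985 0.1    0.1017] [0.6668 0.2002 0.1   ]
top4 gold 895 [0.0598 0.0617 0.0635] [0.6482 0.1331 0.0617]
top4 rod 281 [0.0148 0.0171 0.019 ] [ 0.5088 -0.2784  0.0171]
side4 cap 423 [0.0999 0.1008 0.1017] [0.668  0.2052 0.1008]
side4 gold 1378 [0.0609 0.0624 0.0635] [0.6544 0.1385 0.0624]
side4 rod 302 [0.0094 0.015  0.0172] [ 0.5102 -0.2715  0.015 ]
```

View pics/d4.png

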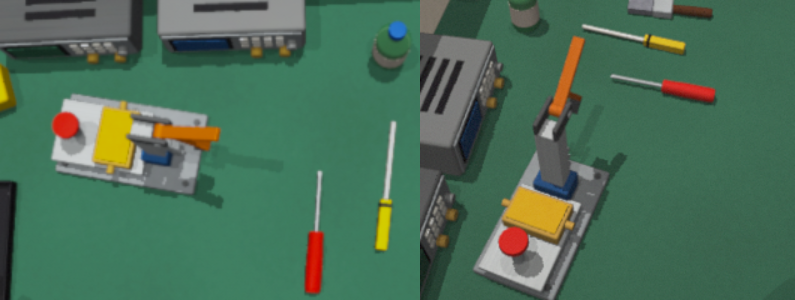

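```bash
python3 -c "
from station import robot
print(robot.job_done())"
```

```text
the job is handed in; nothing more can be done
None
```

I did the job in the order asked and handed it in at about 17 s of robot time. No verdict came back, so the figures below are my own last checks.

- **Rod:** I took the yellow-handled rod nearest the base and used only the rod on the pawl. It is back flat on the bench at about (0.51, -0.28), handle top 19 mm up, clear of the screwdriver and brush.
- **Pawl:** it swung to about 0.6 rad and was still there after the push (0.58 rad from the top camera, 0.60 from the side camera).
- **Lift:** I pushed the red cap down with the shut fingertips until it stopped hard. The force rose to 24.5 N vertically with no further movement. Both cameras show the cap and the gold module about 61 mm lower.
- **Robot:** it is parked well clear and touching nothing.

**Lift reading:** 61 mm of travel is short of the full 65 mm. It matches fully down only if the lift started about 4 mm lowered, which the task allows. The cap measured about 161 mm high at the start instead of 164, which fits that, within the 2 mm calibration error. I did not measure the lift's starting position separately.

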